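# Prove the workshop's pull gauge

## Task

Check the spring pull gauge on the bench: lay it flat in the steel proving cradle with its handle sticking out through the slotted end and let go of it, then swing the cradle's turnbutton fully across its top. Now take it by the handle, draw that out against the spring until the pointer is level with the rider on the scale, hold it there for two seconds, and ease it fully home without letting it snap back. Leave the gauge in the cradle under the turnbutton, and leave the oil tin, steel block and file where they are.

Things in the scene. Friction and masses are not known exactly. Their poses are not given: they have to be found in the camera images.
- gauge: the loose pull gauge: grey box 122 long (x), 36 wide (y), 28 mm high, black end caps, white scale on top, about 0.4 kg. Origin: centre of its underside; z up; x runs along it towards the handle. A 10 mm rod leaves its +x end at 14 mm height and carries the handle. With the drawbar home it reaches from x = -61 to +128 mm. Take it by its long sides
- drawbar (a joint): how far the handle, rod and pointer are drawn out of the gauge, m: 0 home, grows as pulled along the gauge's +x, end stop at 0.080. A spring pulls it home: about 4 N at 0, plus 1.8 N per 10 mm, with a built-in damper (25 N per m/s)
- handle (a point): middle of the black handle grip, where to pinch it: a block 24 mm wide (gauge y), 20 high, 34 long (x), with a flange 44 mm wide and 6 thick at its outer end, just beyond the fingers. Home: 105 mm ahead of the gauge's origin, 14 mm above its underside (22 mm above the bench in the cradle). Axes as the gauge's
- pointer_tip (a point): the pointer, a dark steel tab 4 mm thick on the drawbar standing 6 mm above the middle of the gauge's top: at gauge x = -25 mm when home, moves with the handle. Axes as the gauge's
- rider_tip (a point): tooth of the rider, a 12 x 10 x 6 mm dark steel block clamped on the +y half of the gauge's top beside the pointer's path. It marks the wanted draw, 35 to 60 mm ahead of the pointer's home, and stays put. The point is on the pointer's line: pointer and rider are level when both points have the same gauge x. Axes as the gauge's
- cradle: the fixed dark steel proving cradle. Origin: centre of its underside; x is the way the handle points and is pulled. Base plate 164 x 64 mm, 8 mm thick. End walls 8 mm thick, tops at z = 30 mm, inner faces at x = +-69; the front (+x) one has a 16 mm wide slot, open at the top, for the rod. Post of the turnbutton, 18 mm across, at x = -42, y = +38 mm
- cradle_bed (a point): where the seated gauge's origin belongs: middle of the cradle's bed, 8 mm above its underside, axes as the cradle's. Play +-8 mm along x (pulled, the gauge slides until its end meets the front wall), +-2 mm along y. Side cheeks stand only at the four corners (|x| 53 to 69, inner faces at y = +-20, 7 mm thick, tops 22 mm above the bed); between them the long sides are open for fingers
- turnbutton (a joint): angle of the turnbutton about its upright axis, rad: near 0 parked, pointing to the cradle's -x; turns counter-clockwise from above to its stop at 1.571, where it points to the cradle's -y, across the gauge's rear top and 3 mm above it. Stays where left (0.05 N m friction)
- turnbutton_hinge (a point): pivot of the turnbutton, on its axis at the underside of its arm: in the cradle's frame x = -42, y = +38, z = 39 mm. The aluminium arm is 70 mm long, 16 mm wide, 7 mm thick, and reaches 60 mm from the pivot
- turnbutton_fin (a point): centre of the upright fin on the turnbutton's arm, 46 mm from the pivot: 26 mm long along the arm, 10 mm thick, 24 mm high (z = 46 to 70 mm above the bench). To be pinched or pushed sideways. Its x axis points back along the arm to the pivot
- oil_tin: bystander: blue closed tin, 60 mm across, 85 mm high; origin at the centre of its underside
- steel_block: bystander: steel block 50 x 80 x 35 mm high; origin at the centre of its underside
- file: bystander: file with a yellow handle, 210 mm long along its x, 30 mm high; origin under its middle
Mind the look-alikes: they are no part of the job. What is meant by the cradle is not pink, and is the larger of those in its own colour.

How it is judged:
On the way, in this order (a step that is already met when the one before it is completed fails the run):
1. the gauge lies in the cradle, handle out through the slot, let go of (x of gauge in the frame of cradle between -0.011 and 0.011 m and y of gauge in the frame of cradle between -0.005 and 0.005 m and z of gauge in the frame of cradle between 0.004 and 0.012 m and angle between the x axis of gauge and the x axis of cradle, either way round below 0.1 rad and angle between gauge's own z axis and vertical below 0.06 rad and contact force between the fingers and gauge below 0.2 N), for 0.2 s.
2. the turnbutton is across the seated gauge (x of gauge in the frame of cradle between -0.011 and 0.011 m and y of gauge in the frame of cradle between -0.005 and 0.005 m and z of gauge in the frame of cradle between 0.004 and 0.012 m and angle between the x axis of gauge and the x axis of cradle, either way round below 0.1 rad and angle between gauge's own z axis and vertical below 0.06 rad and value of joint turnbutton above 1.35 rad), for 0.2 s.
3. the handle is drawn out and held for 1.5 s with the pointer level with the rider (within 4 mm), gauge in the cradle and turnbutton across it (all of step 2 and x of pointer_tip in the frame of rider_tip between -0.004 and 0.004 m), for 1.5 s.
At the end, for the whole second after the job is handed in: The gauge lies in the cradle (within 11 mm along, its end play, 5 mm across, on its base, level, handle through the slot), the turnbutton is within 0.22 rad of its stop across it, and the drawbar is home within 4 mm; all at rest (all of step 2 and value of joint drawbar below 0.004 m and linear speed of gauge below 0.02 m/s); the robot touches nothing.
It fails at once if the drawbar snapped back (faster than 0.28 m/s inward) (velocity of joint drawbar below -0.28 m/s).
It fails at once if the oil tin was moved by more than 20 mm (distance of oil_tin from where it was at the start of the episode above 0.02 m).
It fails at once if the steel block was moved by more than 20 mm (distance of steel_block from where it was at the start of the episode above 0.02 m).
It fails at once if the file was moved by more than 20 mm (distance of file from where it was at the start of the episode above 0.02 m).
It also fails if it takes over 67 s, if anything falls off the work surface, if the arm or the gripper's body presses on something with over 40 N, if the wrist force passes 120 N, or if a joint passes its speed limit or range.

## Robot

A 7-joint arm with a two-finger parallel gripper is mounted at the origin on the work surface. World frame = base frame: x ahead of the robot, y to its left, z up, the work surface at z = 0. Lengths are in m, angles in rad, forces in N, time in s.
With the tool pointing down it reaches from about 0.4 to 0.875 m from the base axis. Payload 19.3 kg.
Tool frame: the origin (TCP) lies on the centre line of the jaws, within the pads' length; the fingertips stand 14 mm ahead of it and the grasp point (between the pads) lies 5 mm behind it; z points along the fingers, y is the line along which they close (so a half turn about z gives the same grasp; the last joint's range is limited). The gripper opens to 85 mm and grips with 20 to 120 N. Pads are 22 mm wide; open, the fingers measure 114 mm over their backs; the gripper's body (76 mm by 85 mm) begins 54 mm behind the grasp point. The pads swing forward as they close: fully open they stand 13 mm farther back than shut.
Start: joints at [1.158, 0.521, -0.036, 1.599, 0.021, 1.021, -0.113], TCP at [0.21, -0.589, 0.245] pointing down, gripper open.
Joint ranges: [-2.91, 2.91], [-0.3, 2.13], [-1.5, 1.42], [0.17, 2.43], [-1.26, 4.41], [0.16, 1.93], [-2.52, 2.52]. Speed limits (rad/s): [1.89, 1.89, 2.39, 2.39, 3.01, 3.01, 3.01].

## Interface

Orientations are given as [roll, pitch, yaw] about the fixed x, y, z axes, in that order (R = Rz(yaw) Ry(pitch) Rx(roll)).
In Python, from workcell import bot, grab_frame, regions_of gives the robot as it stands. The module is installed in compiled form; this text tells all that it offers.
- The arm moves only by the tool play_rows, never from a script. Its argument "plan" is a list of rows, each a list of 3 entries, a list of its own where there are three numbers: the shift along the tool's x, y, z in units of 2.5 cm (1.0 is 2.5 cm), then the turn, a rotation vector about the tool's x, y, z in units of 0.15 rad (1.0 is 0.15 rad), then the closure, from -1 (fully open) to 1 (shut). In form: [[[tx, ty, tz], [rx, ry, rz], jaw], ...]. A call has 1 to 20 rows; each row shifts and turns the commanded pose from where the row before left it, along the tool's axes as they then stand; what a row does not reach is not made up. A row lasts 1/8 s, in which the tool goes at most 62.5 mm and 10.7 degrees, less where a joint would pass 70% of its speed; a pose out of reach is approached as far as the arm can. A call with a number of a shift or a turn outside -1 to 1 is refused whole. A call with a gripper value outside its range is refused whole. The fingers move at their own pace and stop on an object; "newtons" is the grip in N (left out, the last holds). Time passes only in rows, so rows that do not move let the fingers close. It gives the time, the measured TCP pose, the force, the opening and the grip force at its end, in the units of the state.
- bot.observe(): the state, without advancing time (a new reading comes with each control period).
- grab_frame(name): name is "scene" or "top" or "wrist"; returns a dict with "pixels" (480x640x3 uint8, red, green, blue), "depth" (480x640 float32, m along the optical axis (not along the pixel's ray), 0 where there is no reading), "camera_matrix" (3x3 intrinsics, pixels), "R" (3x3) and "t" (3): a world point X has camera coordinates R X + t. Camera axes: x right, y down, z forward; pixel columns grow to the right and rows downward; lengths in m; the calibration is good to about 2 mm. A picture is of the moment at which its call begins.
- bot.job_done(): hands the job in; it is judged then, once.
Trained networks look in the newest picture that a camera, given by its name, has taken for a name from the list of things; names that differ only in an ending like _2 or _b are one class to them, and where a whole thing is asked for, a point or a joint stands for the part that bears it (a point fixed in the world has none). Each returns a list of dicts, best first, with "p" (0 to 1); they miss things now and then, are a little off and sometimes report something else, mostly with a low value. They report only what shows in the picture. A call takes as long as a camera call. They do not tell look-alikes from the thing itself.
- regions_of(thing, camera): "mask" (480x640 bool, what is visible of it) and "box" ([left, top, right, bottom] in pixels, round what is visible of it).
The state is a dict: "clock": time; "qpos": joint angles; "qd": joint speeds; "joint_efforts": joint torques, N m; "position": TCP position; "tool_rot": TCP orientation; "force": force on the tool from outside, world axes, zero at the start; "moment": the same for the moment, N m; "grip_width": finger opening in m; "finger_force": force on a finger pad.
Only numpy, scipy, OpenCV 4.12 (cv2) and the standard library are available. Lean on these libraries where they do the work, as an engineer would, in place of code of your own. Each camera call takes 0.05 s, during which the arm holds its last target. There are 200 camera calls.

## Working session

There is one attempt and no reset: what is moved stays moved. The work goes in short steps, Python scripts to look and compute and a tool call to move; the robot and the scene stay as the last step left them, time stands still between calls to the robot, and variables do not carry over. Pictures are saved under pics/ and viewed, at most 10 in all, crops included, and the job is handed in when it is done.

Besides the shell and the picture viewer there is one more tool, called after "Emit:" as a command line: name --argument value ..., lists and objects as JSON in quotes. play_rows: Moves the arm, as the interface text tells. Its arguments: {"type":"object","properties":{"plan":{"type":"array"},"newtons":{"type":"number"}},"required":["plan"]}

```bash
mkdir -p pics && cat > h.py <<'E'
import numpy as np, cv2
from workcell import bot, grab_frame, regions_of
def cloud(f):
    K=f["camera_matrix"];d=f["depth"];v,u=np.mgrid[:480,:640]
    c=np.stack([(u-K[0,2])/K[0,0]*d,(v-K[1,2])/K[1,1]*d,d],-1)
    return (c-f["t"])@f["R"]
def save(f,n): cv2.imwrite(f"pics/{n}.png",f["pixels"][...,::-1])
E
python3 - <<'E'
from h import *
s=bot.observe();print(s)
for cam in("top","scene"):
    f=grab_frame(cam);save(f,cam+"0");P=cloud(f)
    for n in["gauge","cradle","handle","turnbutton","turnbutton_fin","rider_tip","pointer_tip","oil_tin","steel_block","file"]:
        for r in regions_of(n,cam):
            m=r["mask"]&(f["depth"]>0)
            if m.sum()<3: continue
            p=P[m]; print(cam,n,round(r["p"],2),r["box"],np.median(p,0).round(3),p[:,2].max().round(3),f["pixels"][m].mean(0).round())
E
```

```text
{'clock': 0.0, 'qpos': array([ 1.1577849 ,  0.52204063, -0.03631034,  1.60001571,  0.02120982,
        1.02111217, -0.11280971]), 'qd': array([-0.00104212,  0.00033985,  0.00055513,  0.00118365, -0.00016936,
       -0.00124631, -0.00070692]), 'joint_efforts': array([ 1.43435277e-04, -9.27100968e+01,  1.97956681e+00, -3.69936025e+01,
        1.77951925e-02,  8.21324968e-03, -8.35857190e-05]), 'position': array([ 0.20992614, -0.58833543,  0.24470658]), 'tool_rot': array([-3.14040646e+00,  1.02837534e-04,  3.42782288e-01]), 'force': array([-0.36694718, -0.44647233,  0.47885227]), 'moment': array([ 0.0241038 , -0.00756791,  0.00822763]), 'finger_force': 0.0, 'grip_width': 0.08534781572863162}
top gauge 0.93 [370.5, 224.4, 438.3, 286.1] [ 0.525 -0.268  0.027] 0.04 [126. 115. 100.]
top cradle 0.77 [167.2, 309.0, 203.6, 386.4] [0.283 0.259 0.009] 0.075 [172. 104. 116.]
top cradle 0.62 [234.9, 201.1, 274.1, 276.3] [0.55  0.115 0.009] 0.074 [83. 78. 74.]
top cradle 0.61 [170.1, 223.3, 198.9, 282.2] [0.509 0.265 0.006] 0.052 [83. 78. 71.]
top handle 0.56 [376.2, 264.5, 397.6, 284.6] [ 0.468 -0
[... 1988 characters left out ...]
, 384.2, 290.6] [0.619 0.087 0.048] 0.073 [89. 87. 80.]
scene turnbutton_fin 0.53 [432.5, 191.0, 444.4, 209.9] [0.36  0.235 0.047] 0.072 [101.  84.  81.]
scene rider_tip 0.39 [187.3, 217.7, 266.9, 269.8] [ 0.538 -0.272  0.025] 0.035 [74. 69. 58.]
scene pointer_tip 0.84 [203.1, 221.1, 265.1, 250.8] [ 0.471 -0.208  0.021] 0.033 [44. 36. 25.]
scene oil_tin 0.6 [330.9, 299.3, 363.2, 346.3] [0.745 0.031 0.075] 0.088 [78. 77. 78.]
scene steel_block 0.66 [389.4, 328.0, 439.0, 367.5] [0.756 0.166 0.034] 0.039 [87. 84. 77.]
scene steel_block 0.59 [365.1, 233.8, 404.4, 298.0] [0.558 0.113 0.008] 0.073 [51. 47. 41.]
scene file 0.61 [208.6, 291.9, 246.0, 387.1] [ 0.796 -0.194  0.022] 0.031 [98. 79. 22.]
```

```bash
python3 - <<'E'
from h import *
f=grab_frame("top");print(f["camera_matrix"][0,0],f["t"]);P=cloud(f)
a=cv2.resize(f["pixels"][185:300,225:290],(455,805-0),interpolation=cv2.INTER_CUBIC)[:600]
b=cv2.resize(f["pixels"][215:295,360:445],None,fx=4,fy=4,interpolation=cv2.INTER_CUBIC)
c=np.zeros((600,800,3),np.uint8);c[:600,:455]=a;c[:320,455:795]=b
cv2.imwrite("pics/crop0.png",c[...,::-1])
def rect(m,lo,hi):
    q=P[m&(P[...,2]>lo)&(P[...,2]<hi)][:,:2]; r=cv2.minAreaRect((q*1000).astype(np.float32)); return len(q),np.round(r[0],1),np.round(r[1],1),round(r[2],1)
g=regions_of("gauge","top")[0]["mask"]
print("gauge top",rect(g,.024,.034)); 
h=regions_of("handle","top")[0]["mask"]; print("handle",rect(h,.015,.03))
box=np.zeros((480,640),bool);box[185:285,225:285]=1
print("cradle bed/base",rect(box,.004,.014));print("walls",rect(box,.026,.034));print("arm",rect(box,.042,.052));print("fin",rect(box,.06,.085))
E
```

```text
520.6900396128415 [-0.04152692  0.53117427  1.20026731]
gauge top (755, array([ 517.3, -260.5]), array([ 36.2, 188.7]), 44.7)
handle (237, array([ 466.1, -218.9]), array([40.2, 69.1]), 28.9)
cradle bed/base (1613, array([559.5, 106. ]), array([244.5, 145.3]), 1.8)
walls (183, array([539.3, 111.3]), array([ 69.6, 154.1]), 88.8)
arm (129, array([603.7,  86.9]), array([67.1, 15.8]), 15.0)
fin (50, array([624.9,  92.6]), array([25.7, 10.1]), 14.4)
```

View pics/top0.png

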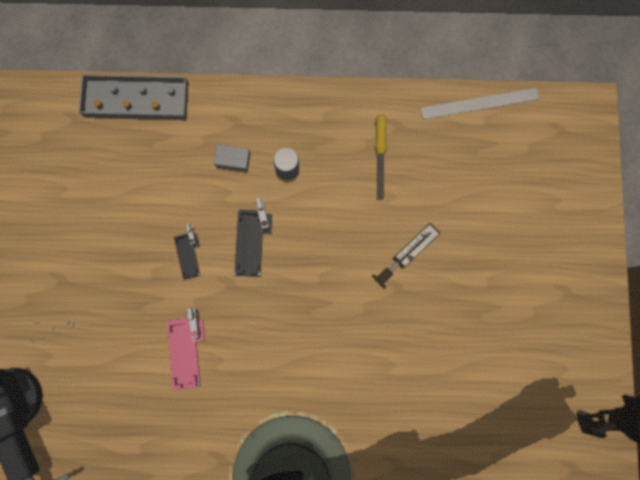

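View pics/crop0.png

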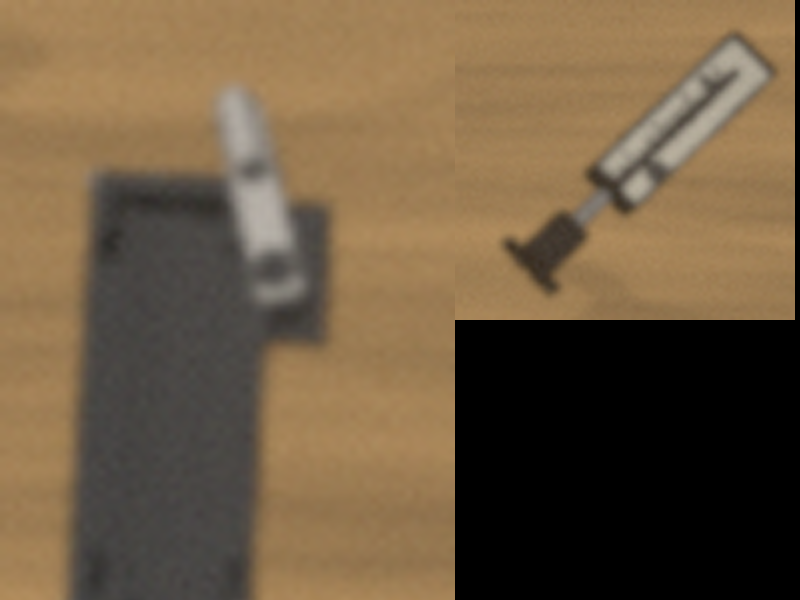

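```bash
python3 - <<'E'
from h import *
from scipy.spatial.transform import Rotation as R
f=grab_frame("wrist");s=bot.observe()
C=-f["R"].T@f["t"]; T=R.from_euler("xyz",s["tool_rot"]).as_matrix()
print("cam in tool",(T.T@(C-s["position"])).round(4));print((T.T@f["R"].T).round(3));print(f["camera_matrix"])
E
```

```text
cam in tool [ 0.0732  0.0006 -0.1289]
[[-0.    -0.958 -0.288]
 [ 1.    -0.     0.   ]
 [-0.    -0.288  0.958]]
[[338.03240609   0.         317.81215323]
 [  0.         338.03240609 236.90034353]
 [  0.           0.           1.        ]]
```

Emit:
play_rows --plan '[[[0,0,0],[0,0,1],-1],[[0,0,0],[0,0,1],-1],[[0,0,0],[0,0,0.28],-1],[[0.53,-1,0],[0,0,0],-1],[[0.53,-1,0],[0,0,0],-1],[[0.53,-1,0],[0,0,0],-1],[[0.53,-1,0],[0,0,0],-1],[[0.53,-1,0],[0,0,0],-1],[[0.53,-1,0],[0,0,0],-1],[[0.53,-1,0],[0,0,0],-1],[[0.53,-1,0],[0,0,0],-1],[[0.53,-1,0],[0,0,0],-1],[[0.53,-1,0],[0,0,0],-1],[[0.53,-1,0],[0,0,0],-1],[[0.53,-1,0],[0,0,0],-1],[[0.53,-1,0],[0,0,0],-1],[[0.53,-1,0],[0,0,0],-1],[[0.53,-1,0],[0,0,0],-1],[[0.53,-1,0],[0,0,0],-1],[[0.53,-1,0],[0,0,0],-1]]'

```text
clock: 3.8
position: [0.4354, -0.1627, 0.2455]
tool_rot: [3.141, -0.0, 0.003]
force: [-0.3, -0.6, -0.3]
grip_width: 0.0859
finger_force: 0.0
```

Emit:
play_rows --plan '[[[0.53,-1,0],[0,0,0],-1],[[0.53,-1,0],[0,0,0],-1],[[0.53,-1,0],[0,0,0],-1],[[0.53,-1,0],[0,0,0],-1],[[0.53,-1,0],[0,0,0],-1],[[0.53,-1,0],[0,0,0],-1],[[0.53,-1,0],[0,0,0],-1],[[0.53,-1,0],[0,0,0],-1],[[0.53,-1,0],[0,0,0],-1],[[0.53,-1,0],[0,0,0],-1],[[0.53,-1,0],[0,0,0],-1],[[0,0,0],[0,0,0],-1],[[0,0,0],[0,0,0],-1]]'

```text
clock: 5.42
position: [0.5803, 0.111, 0.2452]
tool_rot: [3.141, 0.0, 0.002]
force: [0.7, -0.7, -1.6]
grip_width: 0.0854
finger_force: 0.0
```

```bash
cat >> h.py <<'E'
def rect(P,lo,hi,box):
    m=(P[...,2]>lo)&(P[...,2]<hi)&(P[...,0]>box[0])&(P[...,0]<box[1])&(P[...,1]>box[2])&(P[...,1]<box[3])
    q=(P[m][:,:2]*1000).astype(np.float32)
    if len(q)<5: return len(q)
    r=cv2.minAreaRect(q);return len(q),np.round(r[0],1),np.round(r[1],1),round(r[2],2)
E
python3 - <<'E'
from h import *
f=grab_frame("wrist");save(f,"w1");np.savez("w1.npz",**f);P=cloud(f)
B=(.42,.67,.05,.18)
for n,lo,hi in[("base",.005,.012),("walls",.027,.033),("arm",.043,.05),("fin",.067,.075)]: print(n,rect(P,lo,hi,B))
# height histogram
z=P[(P[...,0]>.42)&(P[...,0]<.67)&(P[...,1]>.05)&(P[...,1]<.18)][:,2];h,e=np.histogram(z,np.arange(-.004,.08,.002));print(dict(zip((e[:-1]*1000).round().astype(int).tolist(),h.tolist())))
E
```

```text
base (6691, array([540.6, 108.4]), array([ 85., 164.]), 88.98)
walls (994, array([540.6, 118.8]), array([ 53.3, 154.6]), 89.41)
arm (735, array([606.2,  86.5]), array([70.1, 16. ]), 14.97)
fin (328, array([626.4,  92. ]), array([26.2, 10. ]), 15.5)
{-4: 31, -2: 5907, 0: 8557, 2: 104, 4: 24, 6: 2634, 8: 3889, 10: 146, 12: 50, 14: 55, 16: 20, 18: 34, 20: 53, 22: 54, 24: 37, 26: 44, 28: 410, 30: 552, 32: 9, 34: 0, 36: 1, 38: 9, 40: 0, 42: 32, 44: 331, 46: 309, 48: 67, 50: 97, 52: 1, 54: 2, 56: 4, 58: 3, 60: 2, 62: 3, 64: 1, 66: 11, 68: 171, 70: 148, 72: 0, 74: 0, 76: 0}
```

View pics/w1.png

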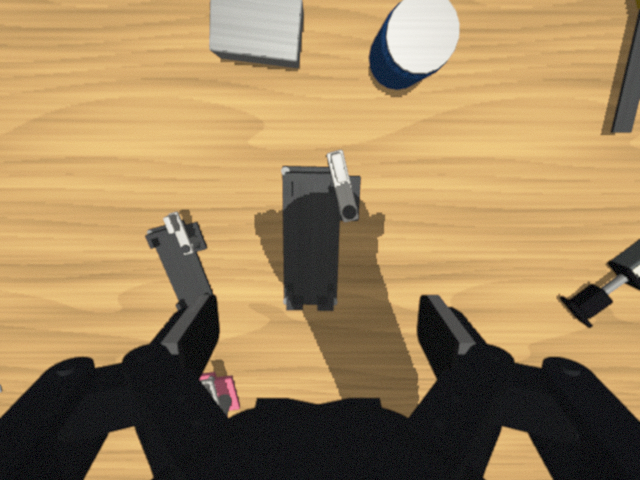

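Emit:
play_rows --plan '[[[-0.04,0.98,0],[0,0,0],-1],[[-0.04,0.98,0],[0,0,0],-1],[[-0.04,0.98,0],[0,0,0],-1],[[-0.04,0.98,0],[0,0,0],-1],[[-0.04,0.98,0],[0,0,0],-1],[[-0.04,0.98,0],[0,0,0],-1],[[-0.04,0.98,0],[0,0,0],-1],[[-0.04,0.98,0],[0,0,0],-1],[[-0.04,0.98,0],[0,0,0],-1],[[-0.04,0.98,0],[0,0,0],-1],[[-0.04,0.98,0],[0,0,0],-1],[[-0.04,0.98,0],[0,0,0],-1],[[-0.04,0.98,0],[0,0,0],-1],[[-0.04,0.98,0],[0,0,0],-1],[[-0.04,0.98,0],[0,0,0],-1],[[-0.04,0.98,0],[0,0,0],-1],[[-0.04,0.98,0],[0,0,0],-1]]'

```text
clock: 7.6
position: [0.563, -0.3064, 0.2455]
tool_rot: [3.141, 0.0, 0.0]
force: [-0.3, -0.5, -0.6]
grip_width: 0.0856
finger_force: 0.0
```

Emit:
play_rows --plan '[[[0,0,0.4],[0,0,0.88],-1],[[0,0,0.4],[0,0,0.88],-1],[[0,0,0.4],[0,0,0.88],-1],[[0,0,0.4],[0,0,0.88],-1],[[0,0,0.4],[0,0,0.88],-1],[[0,0,0.4],[0,0,0.88],-1],[[0,0,0],[0,0,0],-1]]'

```text
clock: 8.48
position: [0.563, -0.3052, 0.1849]
tool_rot: [3.141, 0.001, -0.791]
force: [0.2, -0.5, 0.7]
grip_width: 0.0856
finger_force: 0.0
```

```bash
python3 - <<'E'
from h import *
f=grab_frame("wrist");save(f,"w2");P=cloud(f);s=bot.observe();print(s["position"],s["tool_rot"])
B=(.4,.65,-.40,-.15)
for n,lo,hi in[("all",.006,.05),("top",.025,.031),("upper",.0325,.037)]: print(n,rect(P,lo,hi,B))
m=(P[...,2]>.0325)&(P[...,2]<.037)&(P[...,0]>.4)&(P[...,0]<.65)&(P[...,1]>-.4)&(P[...,1]<-.15)
n,l,st,ce=cv2.connectedComponentsWithStats(m.astype(np.uint8))
for i in range(1,n):
    if st[i,4]>8: q=P[l==i]; print(st[i],q.mean(0).round(4),cv2.minAreaRect((q[:,:2]*1000).astype(np.float32)))
h,e=np.histogram(P[(P[...,0]>.4)&(P[...,0]<.65)&(P[...,1]>-.4)&(P[...,1]<-.15)][:,2],np.arange(-.004,.04,.002));print(h)
E
```

```text
[ 0.56336775 -0.30520542  0.18543602] [ 3.14123642e+00  2.21533886e-04 -7.88509155e-01]
all (6738, array([ 518.7, -261.5]), array([ 43.8, 190.3]), 44.8)
top (4951, array([ 519.4, -262.8]), array([ 37.4, 187.5]), 44.01)
upper (229, array([ 535.4, -283.6]), array([14.2, 70.7]), 57.79)
[306 227  16   5  70] [ 0.563  -0.3004  0.0341] ((562.9985961914062, -300.4423522949219), (12.922112464904785, 3.5118253231048584), 44.18880081176758)
[322 286  15  13 159] [ 0.511  -0.2689  0.0344] ((511.28643798828125, -267.8966369628906), (12.740371704101562, 12.335643768310547), 44.991859436035156)
[   45 20755 31451   296    13    30    69    36    41    73   114   147
   128   512   499   932  3708   208    91   150     0]
```

View pics/w2.png

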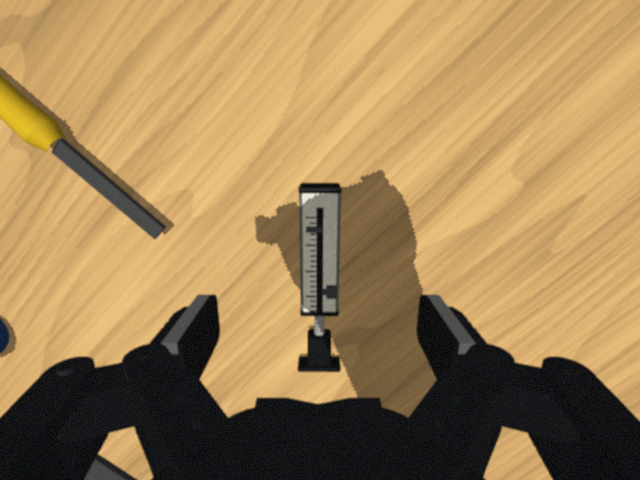

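Emit:
play_rows --newtons 45 --plan '[[[-0.58,0.02,0.9],[0,0,0],-1],[[-0.58,0.02,0.9],[0,0,0],-1],[[0,0,0.9],[0,0,0],-1],[[0,0,0.9],[0,0,0],-1],[[0,0,0.9],[0,0,0],-1],[[0,0,0.8],[0,0,0],-1],[[0,0,0.6],[0,0,0],-1],[[0,0,0.4],[0,0,0],-1],[[0,0,0.1],[0,0,0],-1],[[0,0,0],[0,0,0],-0.3],[[0,0,0],[0,0,0],0],[[0,0,0],[0,0,0],0.3],[[0,0,0],[0,0,0],0.6],[[0,0,0],[0,0,0],0.6],[[0,0,0],[0,0,0],0.6]]'

```text
clock: 10.4
position: [0.543, -0.2851, 0.0259]
tool_rot: [-3.141, -0.001, -0.791]
force: [-1.4, 1.1, 6.0]
grip_width: 0.035
finger_force: 45.5
```

Emit:
play_rows --plan '[[[0,0,-0.4],[0,0,0],0.6],[[0,0,-0.8],[0,0,0],0.6],[[0,0,-0.8],[0,0,-0.865],0.6],[[0,0,-0.8],[0,0,-0.865],0.6],[[0,0,-0.8],[0,0,-0.865],0.6],[[0,0,-0.8],[0,0,-0.865],0.6],[[0,0,-0.4],[0,0,-0.865],0.6],[[0,0,0],[0,0,-0.865],0.6],[[-0.02,-0.95,0],[0,0,0],0.6],[[-0.02,-0.95,0],[0,0,0],0.6],[[-0.02,-0.95,0],[0,0,0],0.6],[[-0.02,-0.95,0],[0,0,0],0.6],[[-0.02,-0.95,0],[0,0,0],0.6],[[-0.02,-0.95,0],[0,0,0],0.6],[[-0.02,-0.95,0],[0,0,0],0.6],[[-0.02,-0.95,0],[0,0,0],0.6],[[-0.02,-0.95,0],[0,0,0],0.6],[[-0.02,-0.95,0],[0,0,0],0.6],[[-0.02,-0.95,0],[0,0,0],0.6]]'

```text
clock: 12.78
position: [0.5406, -0.0231, 0.1467]
tool_rot: [3.141, -0.001, -0.013]
force: [0.7, 0.3, -4.8]
grip_width: 0.035
finger_force: 46.1
```

Emit:
play_rows --plan '[[[-0.02,-0.95,0],[0,0,0],0.6],[[-0.02,-0.95,0],[0,0,0],0.6],[[-0.02,-0.95,0],[0,0,0],0.6],[[-0.02,-0.95,0],[0,0,0],0.6],[[-0.02,-0.95,0],[0,0,0],0.6],[[-0.02,-0.95,0],[0,0,0],0.6],[[0,0,0],[0,0,0],0.6],[[0,0,0],[0,0,0],0.6]]'

```text
clock: 13.78
position: [0.5395, 0.1183, 0.1461]
tool_rot: [3.141, -0.001, -0.013]
force: [-0.4, 0.0, -4.4]
grip_width: 0.0345
finger_force: 46.2
```

```bash
python3 - <<'E'
from h import *
from scipy.spatial.transform import Rotation as R
f=grab_frame("wrist");save(f,"w3");P=cloud(f);s=bot.observe();print(s["position"],s["tool_rot"],s["force"])
T=R.from_euler("xyz",s["tool_rot"]).as_matrix();Q=(P-s["position"])@T
np.save("Q3.npy",Q)
# points in tool frame near gauge
m=(abs(Q[...,0])<.2)&(abs(Q[...,1])<.016)&(Q[...,2]>-.03)&(Q[...,2]<.04)&(f["depth"]>0)
q=Q[m]
for a in np.arange(-.14,.08,.01):
    w=q[(q[:,0]>a)&(q[:,0]<a+.01)]
    if len(w): print(round(a,3),len(w),np.percentile(w[:,2],[2,50,95]).round(4),np.percentile(w[:,1],[1,99]).round(4))
E
```

```text
[0.5395283 0.1180379 0.1459394] [ 3.14110645e+00 -6.28417038e-04 -1.35514724e-02] [ 0.01594102 -0.47923644 -4.28874033]
-0.05 152 [-0.0043 -0.003  -0.0021] [-0.0147  0.0056]
-0.04 1183 [-0.0094 -0.0034 -0.0022] [-0.0156  0.0155]
-0.03 1592 [-0.0087 -0.0032 -0.0021] [-0.0156  0.0158]
-0.02 1444 [-0.0043 -0.003  -0.002 ] [-0.0157  0.0156]
-0.01 1562 [-0.0043 -0.0031 -0.0021] [-0.0157  0.0156]
0.0 1644 [-0.0044 -0.0031 -0.002 ] [-0.0156  0.0157]
0.01 1729 [-0.0044 -0.0031 -0.0021] [-0.0157  0.0156]
0.02 1892 [-0.0094 -0.0034 -0.0022] [-0.0156  0.0157]
0.03 2002 [-0.0045 -0.0032 -0.0022] [-0.0157  0.0157]
0.04 2124 [-0.0044 -0.0032 -0.0021] [-0.0158  0.0156]
0.05 2310 [-0.0045 -0.0032 -0.0021] [-0.0157  0.0157]
0.06 610 [-0.003   0.0063  0.0217] [-0.0157  0.0158]
```

View pics/w3.png

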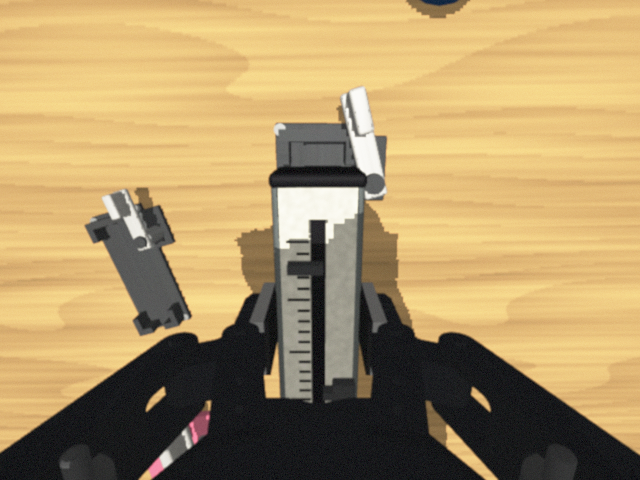

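Emit:
play_rows --plan '[[[0.04,-0.03,0.6],[0,0,0],0.6],[[0,0,0.8],[0,0,0],0.6],[[0,0,0.8],[0,0,0],0.6],[[0,0,0.7],[0,0,0],0.6],[[0,0,0.5],[0,0,0],0.6],[[0,0,0.4],[0,0,0],0.6],[[0,0,0.3],[0,0,0],0.6],[[0,0,0.2],[0,0,0],0.6],[[0,0,0.1],[0,0,0],0.6],[[0,0,0],[0,0,0],0.6]]'

```text
clock: 15.08
position: [0.5405, 0.1196, 0.0354]
tool_rot: [-3.142, -0.0, -0.013]
force: [0.0, -0.2, -3.8]
grip_width: 0.0349
finger_force: 46.2
```

Emit:
play_rows --plan '[[[0,0,0.05],[0,0,0],0.6],[[0,0,0.05],[0,0,0],0.6],[[0,0,0],[0,0,0],0.6],[[0,0,0],[0,0,0],0.2],[[0,0,0],[0,0,0],-0.2],[[0,0,0],[0,0,0],-0.4],[[0,0,0],[0,0,0],-0.4],[[0,0,-0.3],[0,0,0],-0.4],[[0,0,-0.7],[0,0,0],-0.4],[[0,0,-0.9],[0,0,0],-0.4],[[0,0,-0.9],[0,0,0],-0.4],[[0,0,-0.9],[0,0,0],-0.4]]'

```text
clock: 16.58
position: [0.5405, 0.1196, 0.1274]
tool_rot: [-3.141, -0.001, -0.013]
force: [0.3, -0.9, -0.1]
grip_width: 0.0594
finger_force: 0.0
```

```bash
python3 - <<'E'
from h import *
f=grab_frame("wrist");save(f,"w4");P=cloud(f);s=bot.observe();print(s["position"],s["tool_rot"],s["force"],s["grip_width"])
B=(.50,.66,.08,.16)
for n,lo,hi in[("gaugetop",.033,.0385),("walls",.027,.032),("arm",.044,.05),("fin",.067,.075),("ptr/rider",.0405,.0435)]:
    b=(.50,.66,.095,.145) if n in("gaugetop","ptr/rider") else (.42,.68,.05,.16)
    print(n,rect(P,lo,hi,b))
m=(P[...,2]>.034)&(P[...,2]<.038)&(abs(P[...,1]-.119)<.012)
for a in np.arange(.5,.62,.02):
    w=P[m&(P[...,0]>a)&(P[...,0]<a+.02)]
    if len(w):print(a.round(2),w[:,2].mean().round(4))
E
```

```text
[0.54169772 0.11990833 0.12993776] [-3.14043006 -0.00406592 -0.01295213] [2.7084888  0.57140081 3.82586981] 0.059848422414398125
gaugetop (7161, array([550.6, 119. ]), array([ 36.6, 101.4]), 89.52)
walls (3097, array([518.7, 117.2]), array([ 57.4, 197.3]), 89.14)
arm (1819, array([571.5,  88.2]), array([ 35.1, 133.6]), 87.19)
fin (1013, array([626.4,  92. ]), array([26. , 10.4]), 15.93)
ptr/rider (399, array([569.4, 114.6]), array([ 32.1, 137.1]), 85.45)
0.5 0.0369
0.52 0.0369
0.54 0.0369
0.56 0.0369
0.58 0.0368
0.6 0.0362
```

View pics/w4.png

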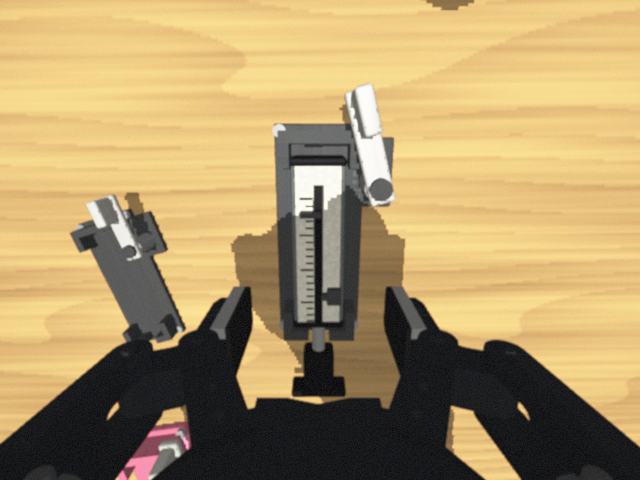

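Emit:
play_rows --plan '[[[0.94,0.56,0],[0,0,0],1],[[0.94,0.56,0],[0,0,0],1],[[0.94,0.56,0],[0,0,0],1],[[0.94,0.56,0],[0,0,0],1],[[0,0,0],[0,0,-0.92],1],[[0,0,0],[0,0,-0.92],1],[[0,0,0],[0,0,0],1],[[0,0,0.8],[0,0,0],1],[[0,0,0.8],[0,0,0],1],[[0,0,0.6],[0,0,0],1],[[0,0,0.2],[0,0,0],1],[[0,0,0],[0,0,0],1]]'

```text
clock: 18.12
position: [0.6336, 0.0625, 0.065]
tool_rot: [-3.142, 0.0, 0.263]
force: [0.2, 0.3, 0.6]
grip_width: -0.0002
finger_force: 0.0
```

```bash
python3 - <<'E'
from h import *
f=grab_frame("wrist");save(f,"w5");P=cloud(f);s=bot.observe();print(s["position"],s["tool_rot"],s["qpos"].round(2),s["force"])
print(rect(P,.064,.076,(.59,.68,.07,.13)))
E
```

```text
[0.6338369  0.06248037 0.06545691] [ 3.14157915e+00 -2.16062884e-04  2.63163720e-01] [-0.04  0.77 -0.23  1.68  0.24  0.72 -1.7 ] [0.45896899 0.11179492 0.79639419]
(1492, array([629.4,  82.9]), array([24.2, 30. ]), 9.51)
```

View pics/w5.png

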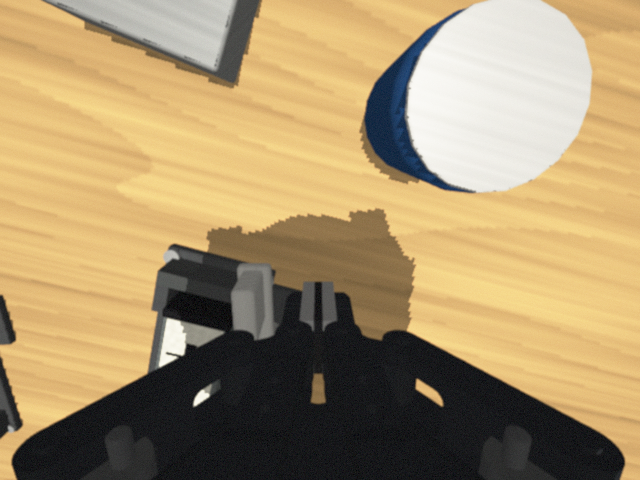

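Emit:
play_rows --plan '[[[0,-0.16,0],[0,0,0],1],[[0,-0.16,0],[0,0,0],1],[[0.05,-0.14,0],[0,0,-0.5],1],[[0.05,-0.14,0],[0,0,-0.5],1],[[0.05,-0.14,0],[0,0,-0.5],1],[[0.05,-0.14,0],[0,0,-0.5],1],[[0.05,-0.14,0],[0,0,-0.5],1],[[0.05,-0.14,0],[0,0,-0.5],1],[[0.05,-0.14,0],[0,0,-0.5],1],[[0.05,-0.14,0],[0,0,-0.5],1],[[0.05,-0.14,0],[0,0,-0.5],1],[[0.05,-0.14,0],[0,0,-0.5],1],[[0.05,-0.14,0],[0,0,-0.5],1],[[0.05,-0.14,0],[0,0,-0.5],1],[[0.05,-0.14,0],[0,0,-0.5],1],[[0.05,-0.14,0],[0,0,-0.5],1],[[0.05,-0.14,0],[0,0,-0.5],1],[[0.05,-0.14,0],[0,0,-0.5],1]]'

```text
clock: 20.42
position: [0.6058, 0.1203, 0.0657]
tool_rot: [3.141, -0.0, 1.466]
force: [2.0, 0.2, -0.0]
grip_width: 0.0001
finger_force: 0.7
```

```bash
python3 - <<'E'
from h import *
s=bot.observe();print(s["position"],s["tool_rot"],s["force"])
f=grab_frame("top");P=cloud(f)
print("topcam fin",rect(P,.06,.08,(.55,.66,.07,.16)),"arm",rect(P,.042,.052,(.55,.66,.07,.15)))
f=grab_frame("wrist");save(f,"w6");P=cloud(f);b=(.55,.66,.1,.16)
print("fin",rect(P,.066,.074,b),"arm",rect(P,.043,.049,b))
E
```

```text
[0.6058309  0.12027897 0.06573126] [ 3.14059942e+00 -4.94562141e-04  1.46593886e+00] [ 2.04027333  0.19433461 -0.04079481]
topcam fin 0 arm 0
fin (1800, array([597.2, 130.4]), array([40.2, 23.5]), 17.44) arm (498, array([579.6, 130.4]), array([35. , 19.5]), 4.43)
```

View pics/w6.png

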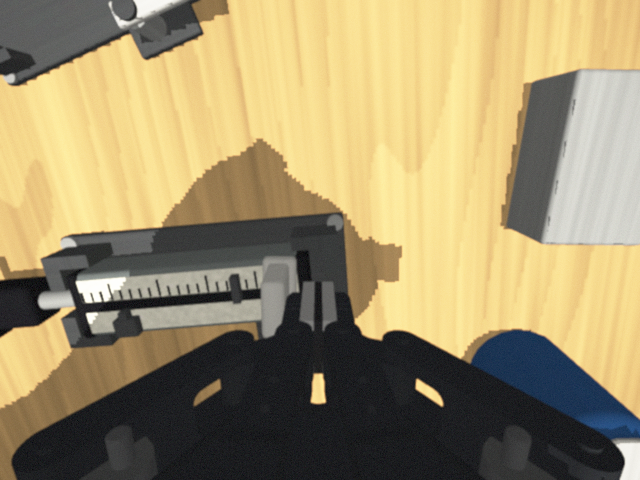

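Emit:
play_rows --plan '[[[0.04,-0.14,0],[0,0,-0.4],1],[[0,0,0],[0,0,0],1],[[0,0.5,0],[0,0,0],1],[[0,0.3,-0.5],[0,0,0],1],[[0,0,-0.9],[0,0,0],1],[[0,0,-0.9],[0,0,0],1],[[0,0,-0.9],[0,0,0.93],0],[[0,0,0],[0,0,0.93],0],[[0,0,0],[0,0,0.93],-0.5],[[0,0,0],[0,0,0.93],-0.5],[[0,0,0],[0,0,0.93],-0.5],[[0,0,0],[0,0,0.93],-0.5],[[0,0,0],[0,0,0.93],-0.5],[[0,0,0],[0,0,0.93],-0.5],[[0,0,0],[0,0,0.93],-0.5],[[0,0,0],[0,0,0.93],-0.5],[[0,0,0],[0,0,0.93],-0.5]]'

```text
clock: 22.65
position: [0.6222, 0.1206, 0.147]
tool_rot: [-3.14, -0.001, -0.016]
force: [-0.2, -0.2, -0.8]
grip_width: 0.0642
finger_force: 0.0
```

```bash
python3 - <<'E'
from h import *
f=grab_frame("wrist");save(f,"w7");P=cloud(f);s=bot.observe();print(s["position"],s["tool_rot"],s["qpos"].round(2))
b=(.5,.66,.05,.2)
print("fin",rect(P,.067,.075,b),"arm",rect(P,.0445,.05,b),"gaugetop",rect(P,.033,.0385,(.49,.62,.095,.145)),"handle",rect(P,.024,.035,(.39,.46,.08,.16)))
E
```

```text
[0.62225206 0.12069786 0.14704222] [-3.14036105e+00 -1.13240106e-03 -2.28281809e-02] [-0.14  0.65 -0.21  1.65  0.17  0.85 -2.02]
fin (532, array([584.4, 125.7]), array([25.5, 10.7]), 86.75) arm (1174, array([583.6, 104.8]), array([69.1, 16.2]), 87.39) gaugetop (3833, array([546. , 119.1]), array([ 36.7, 111.9]), 89.7) handle 0
```

Emit:
play_rows --plan '[[[-0.92,0.02,0],[0,0,0],-0.5],[[-0.92,0.02,0],[0,0,0],-0.5],[[-0.92,0.02,0],[0,0,0],-0.5],[[-0.92,0.02,0],[0,0,0],-0.5],[[-0.92,0.02,0],[0,0,0],-0.5],[[-0.92,0.02,0],[0,0,0],-0.5],[[-0.92,0.02,0],[0,0,0],-0.5],[[-0.92,0.02,0],[0,0,0],-0.5],[[0,0,0],[0,-0.67,0],-0.5],[[0,0,0],[0,-0.67,0],-0.5],[[0,0,0],[0,-0.66,0],-0.5],[[0,0,0],[0,0,0],-0.5]]'

```text
clock: 24.2
position: [0.439, 0.1183, 0.1456]
tool_rot: [-3.14, 0.3, -0.01]
force: [-0.8, -0.4, 0.3]
grip_width: 0.064
finger_force: 0.0
```

```bash
python3 - <<'E'
from h import *
f=grab_frame("wrist");save(f,"w8");P=cloud(f);s=bot.observe();print(s["position"],s["tool_rot"],s["qpos"].round(2))
f=grab_frame("top");P=cloud(f)
print("handle top cam",rect(P,.026,.04,(.38,.46,.08,.16)), "wrist",rect(cloud(grab_frame("wrist")),.026,.036,(.38,.46,.08,.16)))
E
```

```text
[0.43836308 0.11828847 0.14560369] [-3.14061614  0.29827306 -0.00992226] [-0.12  0.56 -0.29  1.9   0.04  0.98 -1.99]
handle top cam 0 wrist (2035, array([436.4, 120.3]), array([43. , 47.3]), 89.24)
```

View pics/w8.png

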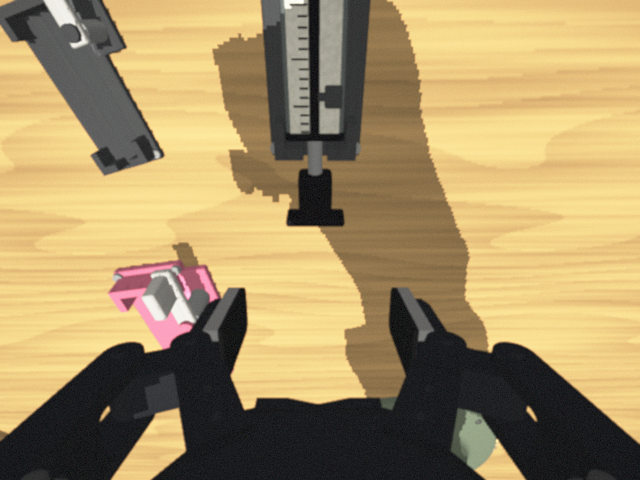

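Emit:
play_rows --newtons 60 --plan '[[[0.26,-0.02,0.84],[0,0,0],-0.5],[[0.26,-0.02,0.84],[0,0,0],-0.5],[[0.26,-0.02,0.84],[0,0,0],-0.5],[[0.26,-0.02,0.84],[0,0,0],-0.5],[[0.26,0,0.84],[0,0,0],-0.5],[[0.13,0,0.43],[0,0,0],-0.5],[[0,0,0],[0,0,0],-0.5],[[0,0,0],[0,0,0],0],[[0,0,0],[0,0,0],0.4],[[0,0,0],[0,0,0],0.7],[[0,0,0],[0,0,0],0.7],[[0,0,0],[0,0,0],0.7]]'

```text
clock: 25.85
position: [0.4385, 0.1203, 0.0247]
tool_rot: [-3.141, 0.299, -0.011]
force: [-1.3, 0.4, 8.7]
grip_width: 0.0231
finger_force: 61.6
```

Emit:
play_rows --plan '[[[-0.02,0,-0.06],[0,0,0],0.7],[[-0.23,0,0.07],[0,0,0],0.7],[[-0.23,0,0.07],[0,0,0],0.7],[[-0.23,0,0.07],[0,0,0],0.7],[[-0.23,0,0.07],[0,0,0],0.7],[[-0.23,0,0.07],[0,0,0],0.7],[[-0.23,0,0.07],[0,0,0],0.7],[[-0.23,0,0.07],[0,0,0],0.7],[[-0.23,0,0.07],[0,0,0],0.7],[[-0.23,0,0.07],[0,0,0],0.7],[[0,0,0],[0,0,0],0.7],[[0,0,0],[0,0,0],0.7]]'

```text
clock: 27.35
position: [0.3857, 0.1209, 0.026]
tool_rot: [-3.141, 0.296, -0.012]
force: [12.3, -2.0, -6.6]
grip_width: 0.0228
finger_force: 60.1
```

```bash
cat > pr.py <<'E'
from h import *
import sys
f=grab_frame("wrist");save(f,sys.argv[1]);P=cloud(f);s=bot.observe();print(s["position"],s["tool_rot"],s["qpos"].round(2),s["force"],s["grip_width"])
m=(P[...,2]>.0395)&(P[...,2]<.0445)&(P[...,0]>.45)&(P[...,0]<.572)&(abs(P[...,1]-.119)<.0175)
n,l,st,ce=cv2.connectedComponentsWithStats(m.astype(np.uint8))
for i in range(1,n):
    if st[i,4]>8: q=P[l==i]; print(st[i],(np.percentile(q,[3,50,97],axis=0)*1000).round(1).tolist())
print("gaugetop",rect(P,.033,.0385,(.46,.62,.095,.145)))
v,u=np.where(m); r0,r1,c0,c1=max(v.min()-40,0),v.max()+40,max(u.min()-50,0),u.max()+50
c=f["pixels"][r0:r1,c0:c1];k=min(800/c.shape[1],600/c.shape[0]);print("crop",r0,c0,k)
cv2.imwrite(f"pics/{sys.argv[1]}c.png",cv2.resize(c,None,fx=k,fy=k,interpolation=cv2.INTER_CUBIC)[...,::-1])
E
python3 pr.py w9
```

```text
[0.38570437 0.1208955  0.02602436] [-3.14077199  0.29614706 -0.01198175] [-0.17  0.72 -0.26  2.07  0.09  0.64 -2.06] [11.86975883 -1.33034838 -6.86762879] 0.022741132362302817
[345   0  50  18 783] [[492.5, 103.6, 41.4], [493.9, 108.3, 43.0], [495.3, 112.9, 44.3]]
gaugetop (14961, array([483.3, 119.3]), array([37.1, 24.7]), 89.3)
crop 0 212 3.4482758620689653
```

View pics/w9c.png

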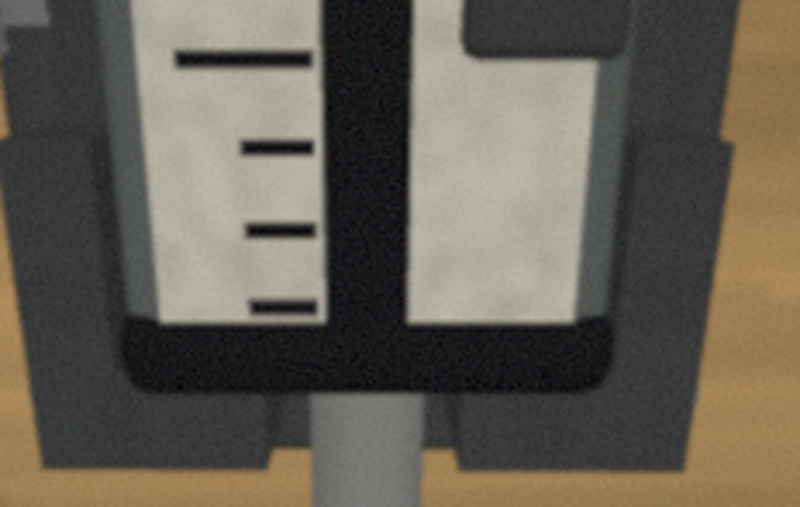

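```bash
python3 - <<'E'
from h import *
f=grab_frame("wrist");P=cloud(f);m=(abs(P[...,1]-.1208)<.003)&(P[...,2]>.01)&(f["depth"]>0)
for a in np.arange(.36,.475,.004):
    w=P[m&(P[...,0]>a)&(P[...,0]<a+.004)]
    if len(w):print(a.round(3),len(w),np.percentile(w[:,2],[5,50,95]).round(4))
for c in("top","scene"):
    f=grab_frame(c);np.savez(c+"9.npz",**f);P=cloud(f)
    for z0,z1 in((.0385,.046),):
        m=(P[...,2]>z0)&(P[...,2]<z1)&(P[...,0]>.47)&(P[...,0]<.572)&(abs(P[...,1]-.119)<.018)
        n,l,st,ce=cv2.connectedComponentsWithStats(m.astype(np.uint8))
        for i in range(1,n): q=P[l==i]; print(c,st[i],(np.percentile(q,[3,50,97],axis=0)*1000).round(1).tolist())
# rider shape in w8
g=cv2.imread("pics/w8.png",0)[82:112,310:348]
for r in g[::2]: print("".join("#" if x<60 else "+" if x<100 else "." for x in r))
E
```

```text
0.36 75 [0.0322 0.0331 0.0338]
0.364 72 [0.0316 0.0326 0.0334]
0.368 81 [0.0324 0.0332 0.0338]
0.372 85 [0.0326 0.0332 0.034 ]
0.376 90 [0.0325 0.0332 0.0339]
0.38 100 [0.0326 0.0332 0.0339]
0.384 101 [0.0325 0.0332 0.0338]
0.388 101 [0.0324 0.0332 0.0339]
0.392 121 [0.0324 0.0331 0.0338]
0.396 252 [0.0275 0.0312 0.0333]
0.4 113 [0.0265 0.0277 0.0286]
0.404 118 [0.0267 0.0278 0.0287]
0.408 117 [0.0269 0.0278 0.0285]
0.412 586 [0.0272 0.0836 0.0881]
0.416 1690 [0.0279 0.0934 0.0992]
0.42 317 [0.027  0.0973 0.1003]
0.424 142 [0.0263 0.0277 0.0286]
0.428 165 [0.0261 0.0275 0.0286]
0.432 180 [0.0261 0.0276 0.0286]
0.436 176 [0.0263 0.0276 0.0285]
0.44 196 [0.0262 0.0275 0.0285]
0.444 202 [0.0264 0.0274 0.0286]
0.448 224 [0.0258 0.0273 0.0285]
0.452 217 [0.0258 0.0276 0.0287]
0.456 255 [0.0257 0.0274 0.0286]
0.46 262 [0.0256 0.0274 0.0285]
0.464 287 [0.0255 0.0275 0.0285]
0.468 124 [0.0263 0.0282 0.0371]
0.472 377 [0.0363 0.0375 0.0385]
scene [391 235   1   1   1] [[475.2, 120.9, 38.8], [475.2, 120.9, 38.8], [475.2, 120.9, 38.8]]
scene [393 235   1   1   1] [[474.6, 125.5, 38.7], [474.6, 
[... 1060 characters left out ...]
545.0, 123.0, 38.7]]
scene [384 261   1   1   1] [[555.8, 105.5, 38.9], [555.8, 105.5, 38.9], [555.8, 105.5, 38.9]]
#########......................+++++##
########+......................+++++##
#########.......+++++++#+++++###+++###
#########......+#################+++##
#########......+################+++###
#########+....++################+++###
################################+++###
################################+++###
################################+++###
#########+++++##################++####
#########+.....+################+++###
#########......+################+++###
#########......+################++####
#########....................++++++###
#########.....................+++++###
```

Emit:
play_rows --plan '[[[-0.17,0,0.06],[0,0,0],0.7],[[-0.17,0,0.06],[0,0,0],0.7],[[-0.17,0,0.06],[0,0,0],0.7],[[-0.02,0,0.01],[0,0,0],0.7],[[0,0,0],[0,0,0],0.7],[[0,0,0],[0,0,0],0.7]]'

```text
clock: 28.3
position: [0.3724, 0.1213, 0.0256]
tool_rot: [-3.14, 0.295, -0.012]
force: [14.4, -1.7, -1.7]
grip_width: 0.0231
finger_force: 60.8
```

```bash
cat > dr.py <<'E'
from h import *
f=grab_frame("wrist");P=cloud(f);s=bot.observe();print(s["position"],s["tool_rot"],s["force"],s["qpos"].round(2))
m=(abs(P[...,1]-.1208)<.003)&(f["depth"]>0)
q=P[m]; face=q[(q[:,2]>.0287)&(q[:,2]<.0312)&(q[:,0]>.36)&(q[:,0]<.46)]; fr=q[(q[:,2]>.030)&(q[:,2]<.0345)&(q[:,0]>.46)&(q[:,0]<.48)]
a,b=np.median(face[:,0]),np.median(fr[:,0]) if len(fr) else np.nan
top=q[(q[:,2]>.0365)&(q[:,2]<.0395)&(q[:,0]>.46)]; b2=np.percentile(top[:,0],1)
print("face",a,"front",b,b2,"draw",b-a-.027,b2-a-.027)
E
python3 dr.py
```

```text
[0.37234764 0.1212535  0.0255617 ] [-3.14030725  0.29482613 -0.01229573] [14.58100085 -2.36695058 -1.67105589] [-0.17  0.71 -0.27  2.11  0.09  0.62 -2.07]
face 0.3862984834148509 front nan 0.4714646657137776 draw nan 0.0581661822989267
```

Emit:
play_rows --plan '[[[-0.03,0,0.01],[0,0,0],0.7],[[0,0,0],[0,0,0],0.7],[[0,0,0],[0,0,0],0.7],[[0,0,0],[0,0,0],0.7],[[0,0,0],[0,0,0],0.7],[[0,0,0],[0,0,0],0.7],[[0,0,0],[0,0,0],0.7],[[0,0,0],[0,0,0],0.7],[[0,0,0],[0,0,0],0.7],[[0,0,0],[0,0,0],0.7],[[0,0,0],[0,0,0],0.7],[[0,0,0],[0,0,0],0.7],[[0,0,0],[0,0,0],0.7],[[0,0,0],[0,0,0],0.7],[[0,0,0],[0,0,0],0.7],[[0,0,0],[0,0,0],0.7],[[0,0,0],[0,0,0],0.7],[[0,0,0],[0,0,0],0.7],[[0,0,0],[0,0,0],0.7],[[0,0,0],[0,0,0],0.7]]'

```text
clock: 30.85
position: [0.3716, 0.1213, 0.0256]
tool_rot: [-3.14, 0.295, -0.012]
force: [14.4, -1.5, -1.7]
grip_width: 0.0228
finger_force: 60.9
```

```bash
python3 dr.py
```

```text
[0.37156489 0.12124678 0.02554841] [-3.14031519  0.294796   -0.01231673] [14.9202911  -1.69301072 -2.38585419] [-0.18  0.71 -0.27  2.11  0.09  0.62 -2.07]
face 0.38550728898831954 front 0.4709199156902637 0.47152763614409077 draw 0.058412626701944165 0.05902034715577123
```

Emit:
play_rows --plan '[[[0.22,0,-0.07],[0,0,0],0.7],[[0.22,0,-0.07],[0,0,0],0.7],[[0.22,0,-0.07],[0,0,0],0.7],[[0.22,0,-0.07],[0,0,0],0.7],[[0.22,0,-0.07],[0,0,0],0.7],[[0.22,0,-0.07],[0,0,0],0.7],[[0.22,0,-0.07],[0,0,0],0.7],[[0.22,0,-0.07],[0,0,0],0.7],[[0.22,0,-0.07],[0,0,0],0.7],[[0.18,0,-0.05],[0,0,0],0.7],[[0,0,0],[0,0,0],0.7],[[0,0,0],[0,0,0],0.7]]'

```text
clock: 32.4
position: [0.426, 0.1204, 0.0257]
tool_rot: [-3.141, 0.299, -0.011]
force: [4.3, -0.3, -2.9]
grip_width: 0.0227
finger_force: 60.4
```

```bash
python3 dr.py
```

```text
[0.42589849 0.12035347 0.02566766] [-3.14151161  0.29953858 -0.01130441] [ 5.36278094  0.04718996 -1.37262225] [-0.15  0.75 -0.26  1.97  0.1   0.72 -2.03]
face 0.43886289547053525 front nan 0.4731841040065662 draw nan 0.007321208536030934
```

Emit:
play_rows --plan '[[[0.08,0,-0.02],[0,0,0],0.7],[[0.08,0,-0.02],[0,0,0],0.7],[[0.08,0,-0.02],[0,0,0],0.7],[[0.08,0,-0.02],[0,0,0],0.7],[[0,0,0],[0,0,0],0.7],[[0,0,0],[0,0,0],0.7]]'

```text
clock: 33.2
position: [0.4337, 0.1203, 0.0251]
tool_rot: [3.142, 0.301, -0.011]
force: [-1.5, -1.0, -1.3]
grip_width: 0.023
finger_force: 60.3
```

```bash
python3 dr.py
```

```text
[0.43372355 0.12027891 0.02514894] [ 3.14155443  0.30049146 -0.01100977] [-1.16662777  0.03687525 -2.29114561] [-0.15  0.76 -0.25  1.95  0.1   0.73 -2.02]
face 0.4462246447837227 front nan 0.47576332004920435 draw nan 0.002538675265481651
```

Emit:
play_rows --plan '[[[0,0,0],[0,0,0],0.4],[[0,0,0],[0,0,0],0],[[0,0,0],[0,0,0],-0.5],[[0,0,0],[0,0,0],-0.5],[[0,0,0],[0,0,0],-0.5],[[-0.1,0,-0.4],[0,0,0],-0.5],[[-0.25,0,-0.8],[0,0,0],-0.5],[[-0.25,0,-0.8],[0,0,0],-0.5],[[-0.25,0,-0.8],[0,0,0],-0.5],[[-0.25,0,-0.8],[0,0,0],-0.5],[[0.7,0,0],[0,0,0],-0.5],[[0.7,0,-0.2],[0,0,0],-0.5],[[0.7,0,-0.2],[0,0,0],-0.5],[[0,0,0],[0,0,0],-0.5]]'

```text
clock: 35.0
position: [0.4881, 0.1196, 0.1137]
tool_rot: [-3.141, 0.299, -0.012]
force: [-0.1, -0.8, -0.6]
grip_width: 0.064
finger_force: 0.0
```

```bash
python3 - <<'E'
from h import *
f=grab_frame("wrist");P=cloud(f);s=bot.observe();print(s["position"],s["force"],s["clock"])
m=(P[...,2]>.0395)&(P[...,2]<.0435)&(P[...,0]>.45)&(P[...,0]<.575)&(abs(P[...,1]-.119)<.0165)
n,l,st,ce=cv2.connectedComponentsWithStats(m.astype(np.uint8))
for i in range(1,n):
    if st[i,4]>20: q=P[l==i]; print(st[i],(np.percentile(q,[3,50,97],axis=0)*1000).round(1).tolist())
print("gaugetop",rect(P,.033,.0385,(.455,.575,.095,.145)),"arm",rect(P,.0445,.05,(.5,.66,.05,.2)),"fin",rect(P,.066,.074,(.5,.66,.05,.2)),"handle",rect(P,.028,.036,(.38,.452,.08,.16)))
E
```

```text
[0.4872609  0.11964955 0.11362029] [-0.28258721 -1.25017865  0.29571811] 35.05
[292  95  29  10 275] [[558.1, 117.2, 40.5], [560.2, 123.6, 42.1], [562.1, 130.2, 43.3]]
[321 195  25  21 379] [[495.9, 103.7, 40.1], [501.9, 109.1, 42.4], [506.9, 116.5, 43.3]]
gaugetop (10516, array([524.2, 118.8]), array([ 36.6, 101.4]), 89.3) arm (3745, array([583. , 104.9]), array([69.5, 15.9]), 87.42) fin (2013, array([583.9, 125.9]), array([26.1, 10.1]), 87.41) handle (1632, array([428. , 121.3]), array([42.4, 43.5]), 3.41)
```

```bash
python3 -c "
from workcell import bot
print(bot.job_done())"
```

```text
the job is handed in; nothing more can be done
None
```

The job is handed in, but no verdict came back. My last camera check showed the gauge lying in the cradle, the turnbutton at about 1.53 rad across it and the handle fully home. The draw was held for over 2 s at about 59 mm, against a measured rider distance of about 58.5 mm.

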